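Shut the steriliser drawer, key in, quarter turn and hold

TASK

The manicure tools are loaded in the white steriliser: push its drawer fully shut, then take the key out of the bamboo rack, push it fully home in the key switch on top of the steriliser past its sticky pins (a little wiggle helps), and only then turn it a quarter turn clockwise seen from above. The switch springs back when released, so finish while still gripping the key, holding it fully in and turned. Leave the polish bottles, the dish and the finger rest where they are.

Things in the scene. Friction and masses are not known exactly. Their poses are not given: they have to be found in the camera images.
- key: Key standing blade down in the rack's narrow end slot. Origin at the blade's lower tip; z up, x width, y thickness. Steel blade 14 (x) x 5 (y) mm, z 0-24 mm, end rounded; shoulder 24 x 9 mm, z 24-28, its underside rests on the rack top now and on the lock's mouth when home; black plastic bow 30 (x) x 9 (y) mm, z 28-62: pinch it across y. Fits either way round (half turn about z). 30 g.
- keyway (a point): Centre of the keyway's mouth, on the plug's face, 109 mm above the table, inside a 50 mm steel bezel. z up, x along the slot, y across it; turns with the plug. Slot 15.6 x 6.6 mm plus 2.5 mm chamfer, 30 mm deep (the key goes in 24). Two sprung sticky pins stick out 3 mm from its broad sides, 10 and 17 mm down; pushing the blade past each takes about 4 to 8 N.
- plug (a joint): Turn of the key switch's plug (rad): 0 as found, grows clockwise seen from above, stop at 1.62. A spring (0.06 Nm per rad, about 0.12 Nm at a quarter turn) turns it back when released. The key has about 0.1 rad of play in the slot.
- steriliser: White steriliser box, fixed: 150 mm deep (x), 200 mm wide (y), 105 mm high. Origin at the centre of its underside on the table; its drawer front faces its own -x (roughly the robot); the keyway is on its top at x = -20 mm, y = 0 in its frame.
- drawer (a joint): Opening of the drawer (m): 0 fully shut, up to 0.08; it slides towards the steriliser's -x to open, with 2 N of friction, and stays where it is left.
- drawer_handle (a point): Middle of the drawer's steel bar handle (10 mm thick, 90 mm long along the steriliser's y), 80 mm above the table, its axis 24 mm in front of the drawer front (front panel 12 mm thick, 8 to 102 mm above the table); moves with the drawer. Axes as the steriliser.
- rack: Bamboo rack, fixed on the tray: 50 mm (x) by 290 mm (y), 35 mm high, origin at the centre of its underside, 6 mm above the table. Key slot at y = -105 mm, long side along y; five square bottle slots at y = -20, 15, 50, 85, 120 mm.
- bottle_a: Closed polish bottle, 24 mm square, 68 mm high with cap, in the rack's second bottle slot (y = 15 mm); origin at the centre of its underside. Leave alone.
- bottle_b: Closed polish bottle of the same shape, in the rack's fourth bottle slot (y = 85 mm); origin at the centre of its underside. Leave alone.
- dish: White ceramic dish, 84 mm across, 28 mm high, on the tray; origin at the centre of its underside. Leave alone.
- finger_rest: Purple hard silicone finger rest, 100 x 45 mm, 33 mm high, on the tray; origin at the centre of its underside. Leave alone.
Not all that is in view belongs to the job. Of the things shaped like the key, the black one is meant.

How it is judged:
By the outcome, as a careful person would: the job done as asked, in the order asked, and still so for the second after the job is handed in, while the arm keeps its last pose, push and grip.
It also fails if it takes over 62 s, if anything falls off the work surface, if the arm or the gripper's body presses on something with over 40 N, if the wrist force passes 120 N, or if a joint passes its speed limit or range.

ROBOT

A 6-joint arm with a two-finger parallel gripper is mounted at the origin on the work surface. World frame = base frame: x ahead of the robot, y to its left, z up, the work surface at z = 0. Lengths are in mm, angles in rad, forces in N, time in s.
With the tool pointing down it reaches from about 350 to 975 mm from the base axis. Payload 7.1 kg.
Tool frame: the origin (TCP) lies between the finger pads; the fingertips stand 19 mm ahead of it and the grasp point (between the pads) is the TCP; y points along the fingers, z is the direction in which the jaws open and shut, and the axes are right-handed (so a half turn about y gives the same grasp; the last joint's range is limited). The gripper opens to 88 mm and grips with 3 to 60 N. Pads are 20 mm wide; open, the fingers measure 115 mm over their backs; the gripper's body (75 mm by 178 mm) begins 61 mm behind the grasp point.
Start: joints at [1.326, 0.423, 1.63, -0, 1.089, -0.019], TCP at [139.898, 609.125, 241.675] pointing down, gripper open.
Joint ranges: [-3, 3], [-0.9, 2.11], [0.09, 2.58], [-1.31, 4.45], [0.11, 2.69], [-2.54, 2.54]. Speed limits (rad/s): [2.39, 2.39, 3.01, 3.14, 3.14, 3.14].

INTERFACE

Orientations are given as a rotation vector (axis times angle).
In Python, from workcell import ctrl gives the robot as it stands.
- The arm moves only by the tool servo_tool, never from a script. Its argument "moves" is text: rows parted by semicolons, each of 6 numbers parted by spaces: the shift along the world's x, y, z in m, then the turn, a rotation vector about the world's x, y, z in degrees. A call has 1 to 8 rows; each row is the pose to reach, as a shift and turn from the pose commanded when the call began; what a row does not reach only later rows make up. A row lasts 1/8 s, in which the tool goes at most 62.5 mm and 10.7 degrees, less where a joint would pass 70% of its speed; a pose out of reach is approached as far as the arm can. A call with a gripper value outside its range is refused whole. "hand" is the closure in counts, from 0 (fully open) to 255 (shut), set as the call begins (left out, the last holds). The fingers move at their own pace and stop on an object; the grip force is fixed at half the most. Time passes only in rows, so rows that repeat a pose let the fingers close. It gives the time, the measured TCP pose, the force and the opening at its end, in the units of the state.
- ctrl.get_obs(): the state, without advancing time (a new reading comes with each control period).
- ctrl.get_image(name): name is "side" or "top" or "wrist"; returns a dict with "pixels" (420x560x3 uint8, red, green, blue), "depth" (420x560 float32, mm along the optical axis (not along the pixel's ray), 0 where there is no reading), "vertical_fov" (degrees; the focal length in pixels is half the picture's height over the tangent of half this angle, whatever the lens; pixels are square), "cx", "cy" (the principal point, pixels), "xyz" and "attitude" of the camera in the world; the wrist camera has in their place "T_tool_cam" (4x4, takes a point from camera to tool coordinates, whose origin is the TCP and whose axes are the tool frame's). Camera axes: x right, y up, looking along -z (the intrinsics and any distortion apply to the point x, -y, -z); pixel columns grow to the right and rows downward; lengths in mm; the calibration is good to about 2 mm. A picture is of the moment at which its call begins: read the wrist's pose just before it.
- ctrl.close_job(): hands the job in, once; it reports no verdict.
The state is a dict: "t": time; "qpos": joint angles; "qvel": joint speeds; "joint_torque": joint torques, N m; "ee_pos": TCP position; "orientation": TCP orientation; "ft_force": force on the tool from outside, world axes, zero at the start; "moment": the same for the moment, N m; "width": finger opening in mm.
Only numpy, scipy, OpenCV 4.12 (cv2) and the standard library are available. Lean on these libraries where they do the work, as an engineer would, in place of code of your own. Each camera call takes 0.05 s, during which the arm holds its last target.

## Working session

There is one attempt and no reset: what is moved stays moved. The work goes in short steps, Python scripts to look and compute and a tool call to move; the robot and the scene stay as the last step left them, time stands still between calls to the robot, and variables do not carry over. Pictures are saved under pics/ and viewed, and the job is handed in when it is done.

Besides the shell and the picture viewer there is one more tool, called after "Request:" as name(argument=value, ...) on one line, values as JSON. servo_tool: Moves the arm, as the interface text tells. Its arguments: {"type":"object","properties":{"moves":{"type":"string"},"hand":{"type":"number"}},"required":["moves"]}

```bash
ls -la; mkdir -p pics
python3 - <<'E'
from workcell import ctrl
import cv2,numpy as np,pickle
o=ctrl.get_obs(); print({k:np.round(v,3) for k,v in o.items()})
for n in ["side","top","wrist"]:
    im=ctrl.get_image(n); pickle.dump((o,im),open(f"pics/{n}0.pkl","wb"))
    cv2.imwrite(f"pics/{n}0.png",im["pixels"][:,:,::-1])
    print(n,{k:v for k,v in im.items() if k not in("pixels","depth")}, (im["depth"]>0).mean())
E
```

```text
total 12
drwxr-xr-x  3 agent agent 4096 Dec  6 23:54 .
drwxr-xr-x 23 root  root  4096 Dec  6 23:54 ..
drwxr-xr-x  2 agent agent 4096 Dec  6 23:54 pics
{'t': np.float64(0.0), 'qpos': array([ 1.326,  0.424,  1.631, -0.   ,  1.089, -0.019]), 'qvel': array([ 0.   ,  0.   ,  0.   ,  0.001, -0.002, -0.001]), 'joint_torque': array([ 2.0000e-03, -5.4461e+01, -2.7368e+01,  6.4000e-02,  2.3000e-02,
       -0.0000e+00]), 'ee_pos': array([139.796, 608.627, 240.892]), 'orientation': array([-1.565,  0.177, -0.177]), 'ft_force': array([ 1.198, -0.803,  0.501]), 'moment': array([-0.01 ,  0.019, -0.033]), 'width': np.float64(88.109)}
side {'vertical_fov': 57.2756514917872, 'cx': 273.84773437887543, 'cy': 207.69910786226805, 'xyz': array([330.39421458, 911.7378338 , 660.38480572]), 'attitude': array([ 0.21535282, -1.34483418, -2.52153897])} 0.9961904761904762
top {'vertical_fov': 43.76614660785823, 'cx': 288.41549522536513, 'cy': 213.76718605209138, 'xyz': array([ 361.37016076,  145.1749249 , 1180.93700823]), 'attitude': array([ 0.12830549, -0.14615213, -1.56004042])} 0.9961607142857143
wrist {'vertical_fov': 64.93875989534715, 'cx': 279.0876874688384, 'cy': 206.7037578873872, 'T_tool_cam': array([[-8.27633722e-04, -9.52210829e-01, -3.05440423e-01,
        -8.37608354e+01],
       [-8.86347242e-04,  3.05441106e-01, -9.52210557e-01,
        -1.43308003e+02],
       [ 9.99999265e-01, -5.17355291e-04, -1.09678280e-03,
         1.50616170e+00],
       [ 0.00000000e+00,  0.00000000e+00,  0.00000000e+00,
         1.00000000e+00]])} 0.9959311224489796
```

View pics/top0.png

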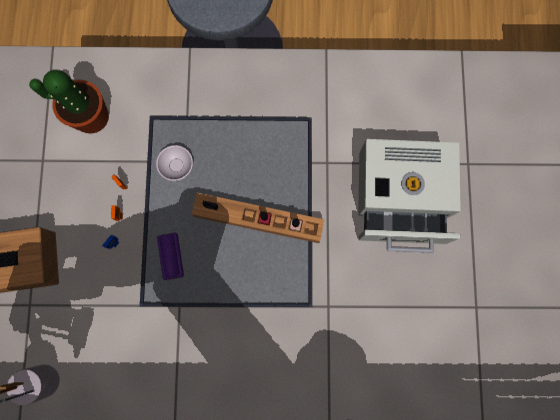

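View pics/side0.png

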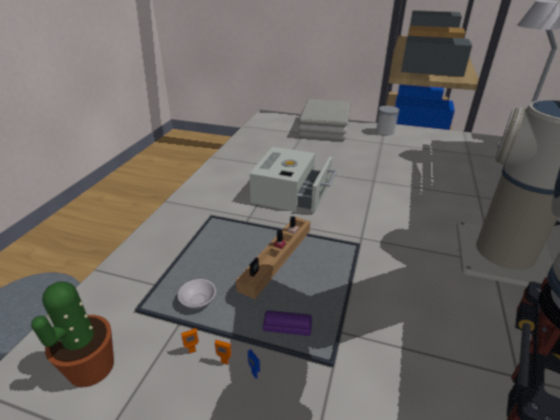

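View pics/wrist0.png

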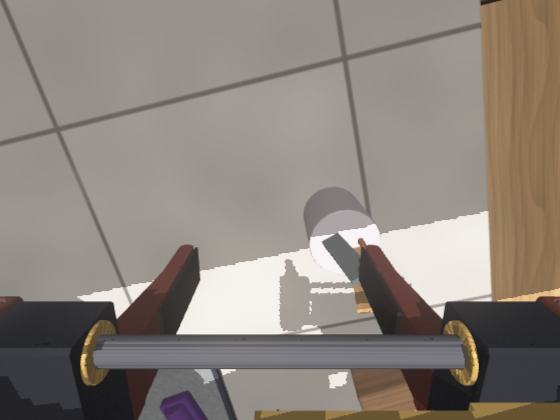

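```bash
cat > h.py <<'E'
import numpy as np,cv2,pickle
from scipy.spatial.transform import Rotation as R
def campose(im,o=None):
    if "xyz" in im: return R.from_rotvec(im["attitude"]).as_matrix(),np.array(im["xyz"])
    T=np.eye(4);T[:3,:3]=R.from_rotvec(o["orientation"]).as_matrix();T[:3,3]=o["ee_pos"]
    T=T@im["T_tool_cam"];return T[:3,:3],T[:3,3]
def f(im): return 210/np.tan(np.radians(im["vertical_fov"]/2))
def rays(im,uv,o=None):
    Rm,c=campose(im,o);uv=np.atleast_2d(uv).astype(float);F=f(im)
    d=np.c_[(uv[:,0]-im["cx"])/F,-(uv[:,1]-im["cy"])/F,-np.ones(len(uv))]
    return c,d@Rm.T
def onz(im,uv,z,o=None):
    c,d=rays(im,uv,o);t=(z-c[2])/d[:,2];return c+d*t[:,None]
def dep(im,uv,o=None):
    c,d=rays(im,uv,o);uv=np.atleast_2d(np.round(uv).astype(int));return c+d*im["depth"][uv[:,1],uv[:,0]][:,None]
def cloud(im,o=None):
    v,u=np.mgrid[0:420,0:560];uv=np.c_[u.ravel(),v.ravel()]
    return dep(im,uv,o).reshape(420,560,3)
def proj(im,p,o=None):
    Rm,c=campose(im,o);q=(np.atleast_2d(p)-c)@Rm;F=f(im)
    return np.c_[im["cx"]+F*q[:,0]/-q[:,2],im["cy"]-F*q[:,1]/-q[:,2]]
def load(n): return pickle.load(open(f"pics/{n}.pkl","rb"))
def snap(n,tag):
    from workcell import ctrl
    o=ctrl.get_obs();im=ctrl.get_image(n);pickle.dump((o,im),open(f"pics/{n}{tag}.pkl","wb"))
    return o,im
def crop(im,name,x0,y0,x1,y1,s):
    c=im["pixels"][y0:y1,x0:x1,::-1];cv2.imwrite(f"pics/{name}.png",cv2.resize(c,None,fx=s,fy=s,interpolation=cv2.INTER_CUBIC))
E
python3 - <<'E'
from h import *
o,t=load("top0");_,s=load("side0");_,w=load("wrist0")
crop(t,"tA",340,120,480,260,5);crop(t,"tB",180,180,340,250,5)
crop(s,"sA",230,130,370,310,4)
P=cloud(t)
for uv in [(250,140),(30,320),(300,80),(410,160),(383,187),(413,184),(413,238),(215,206)]: print(uv,P[uv[1],uv[0]].round(1))
P=cloud(s)
for uv in [(220,250),(400,300),(275,170)]: print(uv,P[uv[1],uv[0]].round(1))
P=cloud(w,o)
for uv in [(220,150),(100,60)]: print(uv,P[uv[1],uv[0]].round(1))
E
```

```text
(250, 140) [742.8 223.    8.3]
(30, 320) [328.4 698.8   2.6]
(300, 80) [897.3 106.1  -1.2]
(410, 160) [ 669.7 -125.2  106.1]
(383, 187) [610.1 -65.9 106.7]
(413, 184) [ 620.9 -133.7   90.7]
(413, 238) [ 506.  -133.    76.8]
(215, 206) [571.8 290.5  79.3]
(220, 250) [706.8 215.3   4.7]
(400, 300) [247.2 246.1   0.8]
(275, 170) [647.2 -72.1 105.3]
(220, 150) [ 95.9 550.4   2.3]
(100, 60) [-2.480e+01  4.513e+02  1.000e-01]
```

View pics/tA.png

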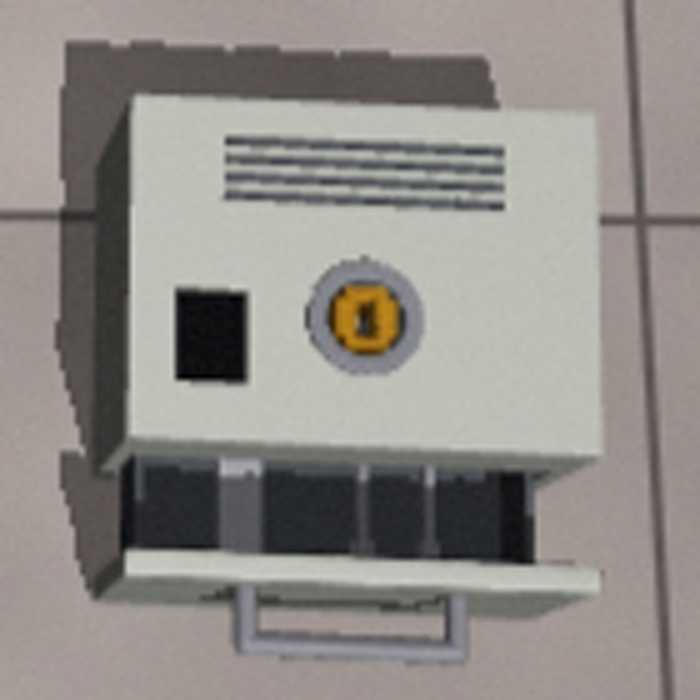

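View pics/tB.png

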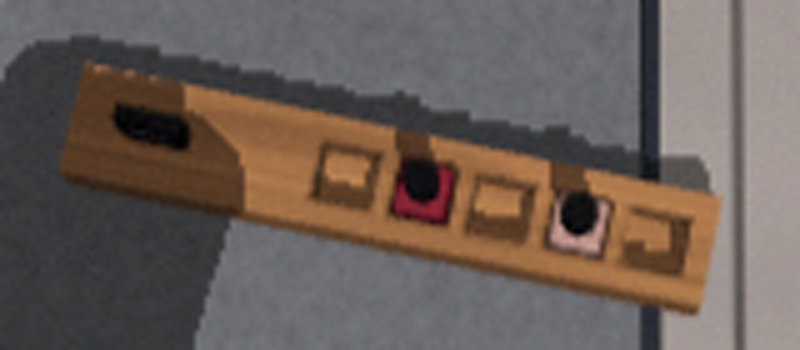

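View pics/sA.png

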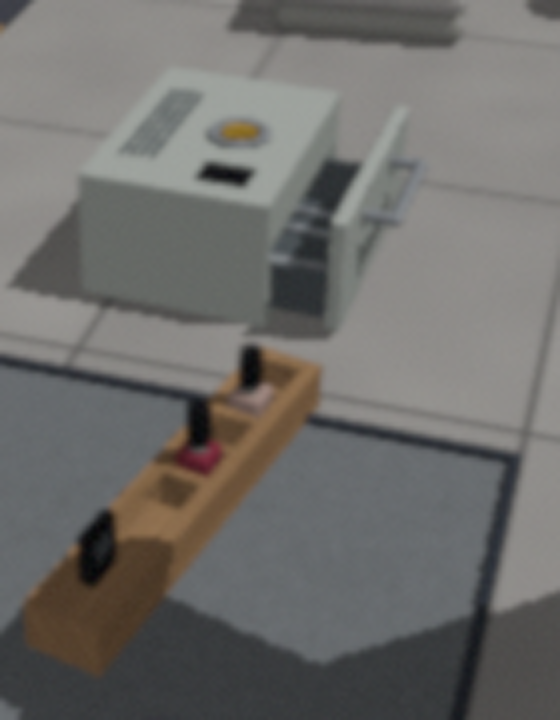

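Run:
```python
from h import *
o,t=load("top0");_,s=load("side0")
np.set_printoptions(suppress=True,precision=2)
M=R.from_rotvec(o["orientation"]).as_matrix();print("tool axes cols x,y,z\n",M)
# gold plug
def gold(im):
    h=cv2.cvtColor(im["pixels"],cv2.COLOR_RGB2HSV);return cv2.inRange(h,(15,150,80),(30,255,255))
def big(m):
    n,l,st,c=cv2.connectedComponentsWithStats(m);i=1+st[1:,4].argmax();return l==i,st[i],c[i]
for n,im,roi in [("top",t,(340,120,480,260)),("side",s,(230,130,370,310))]:
    m=gold(im);k=np.zeros_like(m);k[roi[1]:roi[3],roi[0]:roi[2]]=1;m*=k
    b,st,c=big(m);cnt,_=cv2.findContours(b.astype(np.uint8),0,1);e=cv2.minEnclosingCircle(np.vstack(cnt));
    print(n,c,st,e,onz(im,c,109),onz(im,e[0],109))
# steriliser outlines corners by eye (top crop/5 + offset)
for nm,c in dict(bl=(133,97),br=(596,113),fr=(600,455),fl=(130,440)).items():
    uv=np.array(c)/5+[340,120]-.5*0; print(nm,uv,onz(t,uv,105)[0])
for nm,c in dict(hl=(243,648),hr=(462,655)).items():
    print(nm,onz(t,np.array(c)/5+[340,120],85)[0])
for nm,c in dict(pl=(128,552),pr=(600,570)).items():
    print(nm,onz(t,np.array(c)/5+[340,120],102)[0])
# rack corners
for nm,c in dict(a=(85,62),b=(720,197),c=(695,300),d=(62,172)).items():
    print(nm,onz(t,np.array(c)/5+[180,180],41)[0])
# key black mask in top by depth cloud
P=cloud(t);hs=cv2.cvtColor(t["pixels"],cv2.COLOR_RGB2HSV)
m=cv2.inRange(hs,(0,0,0),(180,255,35));mm=np.zeros_like(m);mm[190:220,195:225]=m[190:220,195:225]
b,st,c=big(mm);v,u=np.nonzero(b);print(c,st);print(P[v,u][:, :].min(0),P[v,u].max(0),np.median(P[v,u],0))
print(cv2.minAreaRect(np.c_[u,v].astype(np.float32)))
```

```text
tool axes cols x,y,z
 [[ 0.97 -0.    0.22]
 [-0.22 -0.    0.97]
 [-0.   -1.   -0.  ]]
top [412.8  183.34] [407 177  13  14 128] ((412.5, 183.5), 7.106435298919678) [[ 618.01 -128.65  109.  ]] [[ 617.65 -127.99  109.  ]]
side [289.5 162.5] [287 162   6   2  12] ((289.5, 162.5), 2.549609661102295) [[ 617.09 -126.23  109.  ]] [[ 617.09 -126.23  109.  ]]
bl [366.6 139.4] [715.01 -33.64 105.  ]
br [459.2 142.6] [ 709.68 -232.97  105.  ]
fr [460. 211.] [ 560.15 -226.92  105.  ]
fl [366. 208.] [565.06 -29.28 105.  ]
hl [479.96 -78.42  85.  ]
hr [ 477.61 -170.94   85.  ]
pl [518.03 -27.95 102.  ]
pr [ 511.83 -225.42  102.  ]
a [609.65 336.44  41.  ]
b [550.81  53.94  41.  ]
c [504.87  65.23  41.  ]
d [559.87 344.8   41.  ]
[210.1  204.98] [203 201  15   9  89]
[570.34 288.38  39.12] [582.47 320.15  83.  ] [575.79 301.75  76.38]
((209.88462829589844, 205.07691955566406), (15.100942611694336, 6.079599857330322), 11.309932708740234)
```

Request:
servo_tool(moves="0.045 -0.034 0.005 0 0 2; 0.095 -0.072 0.01 0 0 4; 0.145 -0.11 0.01 0 0 6; 0.195 -0.15 0.01 0 0 8; 0.245 -0.188 0.01 0 0 10; 0.295 -0.227 0.01 0 0 11; 0.345 -0.265 0.01 0 0 11; 0.395 -0.305 0.01 0 0 11", hand=255)

```text
t: 1.15
ee_pos: [532.1, 306.0, 251.6]
orientation: [-1.571, 0.027, -0.027]
ft_force: [0.2, 0.7, 0.5]
width: 11.5
```

Run:
```python
from h import *
o,w=snap("wrist","1");print(o["t"],o["ee_pos"],o["ft_force"],o["width"],o["qpos"],o["qvel"].round(2))
cv2.imwrite("pics/wrist1.png",w["pixels"][:,:,::-1])
```

```text
1.15 [532.09525231 305.9845221  251.61308606] [0.1640375  0.7218614  0.53320763] 11.533757344081952 [ 5.02430190e-01  3.95939979e-01  1.64731881e+00  1.36369702e-04
  1.09833204e+00 -1.03450421e+00] [-0.77  0.24 -0.37  0.    0.12 -0.77]
```

View pics/wrist1.png

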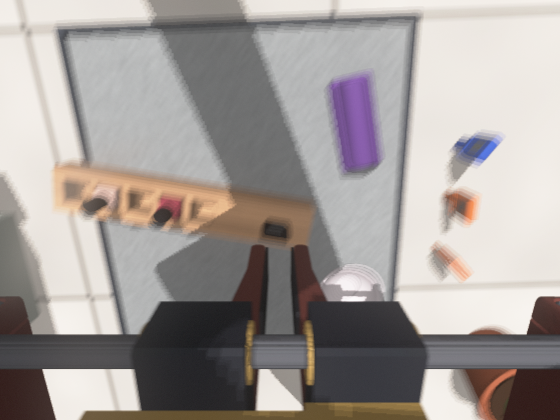

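Request:
servo_tool(moves="-0.013 -0.055 0 0 0 0; -0.025 -0.11 0 0 0 0; -0.038 -0.165 -0.01 0 0 0; -0.05 -0.22 -0.03 0 0 0; -0.063 -0.275 -0.05 0 0 0; -0.075 -0.33 -0.07 0 0 0; -0.087 -0.385 -0.1 0 0 0; -0.1 -0.43 -0.13 0 0 0")

```text
t: 2.2
ee_pos: [430.5, -124.2, 121.2]
orientation: [-1.571, 0.026, -0.028]
ft_force: [-0.1, -0.3, -0.2]
width: 0.2
```

Request:
servo_tool(moves="0 0 -0.03 0 0 0; 0 0 -0.03 0 0 0; 0 0 -0.03 0 0 0")

```text
t: 2.58
ee_pos: [431.2, -122.2, 92.3]
orientation: [-1.571, 0.026, -0.026]
ft_force: [-0.4, 0.8, 0.9]
width: 0.6
```

Run:
```python
from h import *
o,w=snap("wrist","2");print(o["t"],o["ee_pos"],o["orientation"],o["ft_force"],o["width"],o["qvel"].round(2))
cv2.imwrite("pics/wrist2.png",w["pixels"][:,:,::-1])
o,t=snap("top","2");crop(t,"tC",340,120,480,260,5)
```

```text
2.575 [ 431.17031046 -122.17677293   92.29887415] [-1.57075745  0.02558654 -0.02626456] [-0.36605809  0.82838916  0.89695905] 0.5963636835591911 [ 0.01 -0.02 -0.01  0.   -0.   -0.  ]
```

View pics/tC.png

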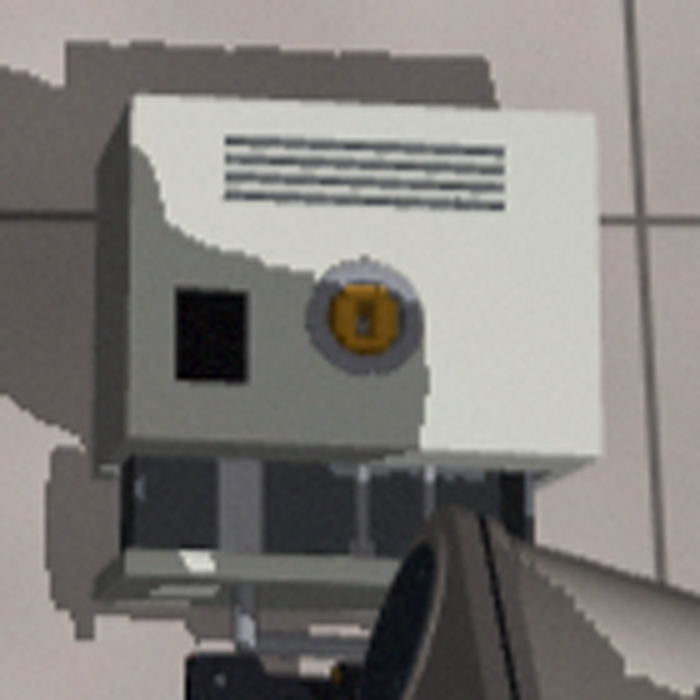

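Request:
servo_tool(moves="0.01 0 0 0 0 0; 0.02 0 0 0 0 0; 0.03 0 0 0 0 0; 0.04 0 0 0 0 0; 0.05 0 0 0 0 0; 0.06 0 0 0 0 0; 0.065 0 0 0 0 0; 0.07 0 0 0 0 0")

```text
t: 3.68
ee_pos: [500.7, -122.6, 91.5]
orientation: [-1.571, 0.027, -0.026]
ft_force: [-2.6, -1.0, -0.2]
width: 0.5
```

Contact (2.6 N of friction), so I continue in small steps until the stop.

Request:
servo_tool(moves="0.003 0 0 0 0 0; 0.006 0 0 0 0 0; 0.008 0 0 0 0 0; 0.008 0 0 0 0 0")

```text
t: 4.18
ee_pos: [508.9, -122.5, 91.7]
orientation: [-1.571, 0.026, -0.027]
ft_force: [-1.4, 0.2, -0.9]
width: 0.8
```

Request:
servo_tool(moves="0.002 0 0 0 0 0; 0.004 0 0 0 0 0; 0.004 0 0 0 0 0")

```text
t: 4.55
ee_pos: [511.4, -122.5, 91.6]
orientation: [-1.57, 0.029, -0.024]
ft_force: [-5.9, -2.0, 4.4]
width: 0.7
```

Request:
servo_tool(moves="0.002 0 0 0 0 0; 0.004 0 0 0 0 0; 0.004 0 0 0 0 0")

```text
t: 4.92
ee_pos: [511.7, -122.1, 91.2]
orientation: [-1.569, 0.034, -0.018]
ft_force: [-17.9, -3.8, 12.8]
width: 0.8
```

Request:
servo_tool(moves="-0.02 0 0 0 0 0; -0.05 0 0.01 0 0 0; -0.05 0 0.06 0 0 0; -0.02 0 0.1 0 0 0; 0.03 -0.003 0.11 0 0 0; 0.08 -0.006 0.1 0 0 0; 0.13 -0.008 0.08 0 0 0; 0.15 -0.01 0.08 0 0 0")

```text
t: 5.92
ee_pos: [668.9, -132.1, 170.1]
orientation: [-1.57, 0.026, -0.026]
ft_force: [-0.6, -0.3, 0.1]
width: 0.5
```

Request:
servo_tool(moves="0 0 0 0 0 0; 0 0 0 0 0 0")

```text
t: 6.18
ee_pos: [666.0, -132.4, 171.8]
orientation: [-1.57, 0.027, -0.026]
ft_force: [0.8, -1.1, -0.2]
width: 0.3
```

Run:
```python
from h import *
o,w=snap("wrist","3");print(o["t"],o["ee_pos"],o["orientation"],o["ft_force"],o["width"],o["qvel"].round(3))
cv2.imwrite("pics/wrist3.png",w["pixels"][:,:,::-1])
o,t=snap("side","3");crop(t,"sC",230,130,370,310,4)
```

```text
6.175 [ 665.99927347 -132.37474355  171.7515955 ] [-1.57046294  0.02680918 -0.02640402] [ 0.7809398  -1.08956969 -0.18038645] 0.28866331195567785 [-0.003 -0.012  0.01   0.    -0.001  0.002]
```

View pics/wrist3.png

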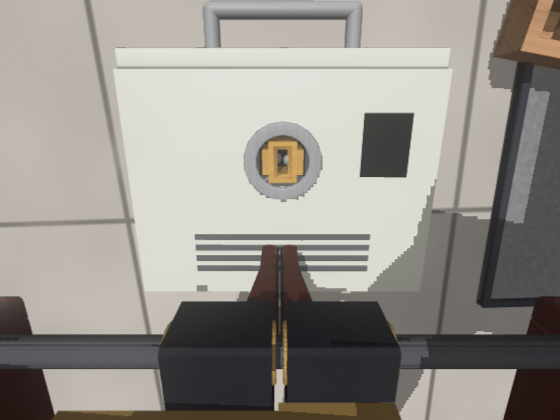

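View pics/sC.png

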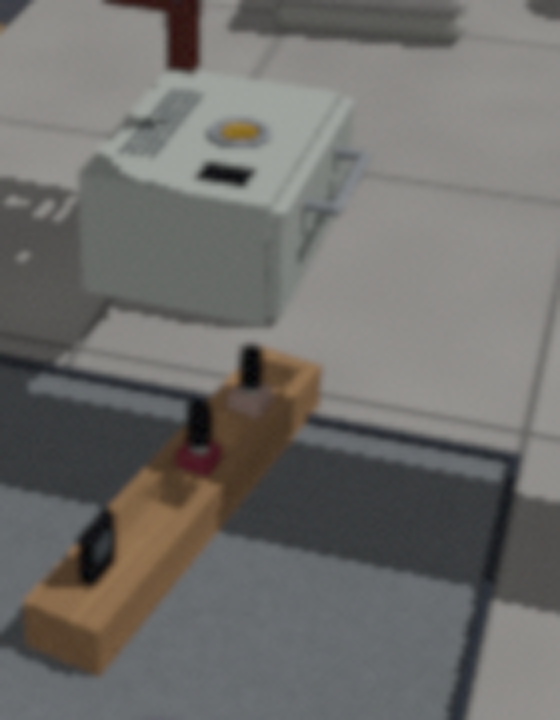

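Run:
```python
from h import *
o,w=load("wrist3")
crop(w,"wK",233,111,333,211,7)
np.set_printoptions(suppress=True,precision=2)
px=w["pixels"].astype(int);h=cv2.cvtColor(w["pixels"],cv2.COLOR_RGB2HSV)
# bezel: grey-blue darker than white
m=cv2.inRange(h,(100,10,60),(130,80,190));k=np.zeros_like(m);k[111:211,233:333]=m[111:211,233:333]
cnt,_=cv2.findContours(k,0,1);c=max(cnt,key=cv2.contourArea);e=cv2.fitEllipse(cv2.convexHull(c));print("bezel",e,onz(w,e[0],112,o),onz(w,e[0],109,o))
m=cv2.inRange(h,(10,130,60),(30,255,255));k=np.zeros_like(m);k[111:211,233:333]=m[111:211,233:333]
cnt,_=cv2.findContours(k,0,1);c=max(cnt,key=cv2.contourArea);r=cv2.minAreaRect(c);print("gold",r,onz(w,r[0],109,o))
P=cloud(w,o)
for uv in [(200,160),(283,130),(255,161),(270,161),(296,161),(160,100)]: print(uv,P[uv[1],uv[0]])
```

```text
Traceback (most recent call last):
ValueError: max() iterable argument is empty
```

View pics/wK.png

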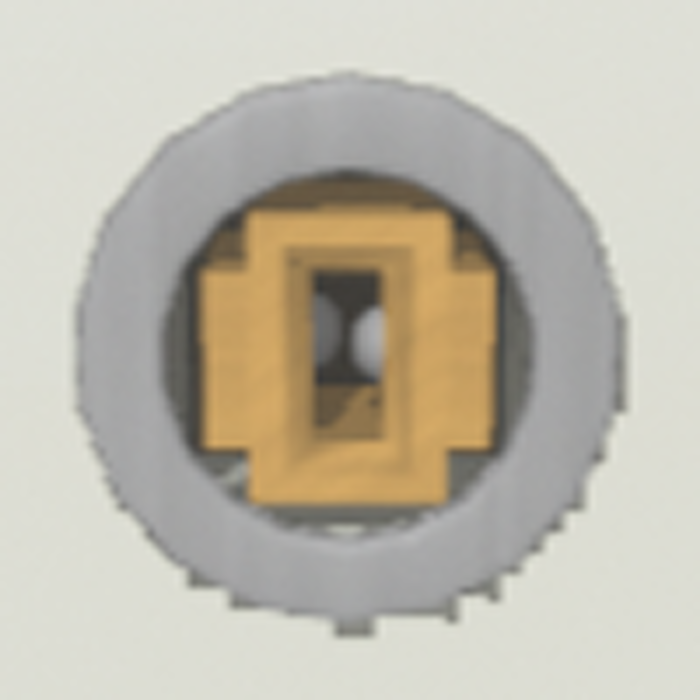

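Run:
```python
from h import *
o,w=load("wrist3")
np.set_printoptions(suppress=True,precision=2)
h=cv2.cvtColor(w["pixels"],cv2.COLOR_RGB2HSV)
m=cv2.inRange(h,(10,90,150),(30,255,255));k=np.zeros_like(m);k[111:211,233:333]=m[111:211,233:333]
cnt,_=cv2.findContours(k,0,1);c=max(cnt,key=cv2.contourArea);r=cv2.minAreaRect(c);print("gold",r,onz(w,r[0],109,o)); b=cv2.boundingRect(c);print(b)
g=lambda x,y:((x+.5)/7-.5+233,(y+.5)/7-.5+111)
print("eye gold",onz(w,g(349.5,356.5),109,o))
print("slot corners chamfer",onz(w,[g(285,247),g(412,247),g(412,470),g(285,470)],109,o))
print("gold corners",onz(w,[g(247,210),g(449,210),g(447,503),g(250,503)],109,o), onz(w,[g(202,268),g(497,268),g(492,449),g(205,449)],109,o))
print("bezel",onz(w,g(350,346),111,o))
# steriliser top edges: left, right
for uvs in ([(128,90),(146,290)],[(446,90),(424,290)],[(118,66),(449,66)]): 
    q=onz(w,uvs,105,o);d=q[1]-q[0];print(q,np.degrees(np.arctan2(d[1],d[0])))
P=cloud(w,o)
for uv in [(200,160),(255,161),(275,150),(280,135),(290,135)]: print(uv,P[uv[1],uv[0]])
M=R.from_rotvec(o["orientation"]).as_matrix();print(np.degrees(np.arctan2(M[1,0],M[0,0])))
```

```text
gold ((282.5, 161.5), (41.0, 41.0), 90.0) [[ 618.96 -127.07  109.  ]]
(262, 141, 42, 42)
eye gold [[ 618.96 -127.07  109.  ]]
slot corners chamfer [[ 609.04 -132.48  109.  ]
 [ 609.41 -121.26  109.  ]
 [ 629.55 -121.69  109.  ]
 [ 629.17 -133.26  109.  ]]
gold corners [[ 605.7  -135.7   109.  ]
 [ 606.29 -117.93  109.  ]
 [ 632.74 -118.56  109.  ]
 [ 632.14 -136.58  109.  ]] [[ 610.64 -139.91  109.  ]
 [ 611.51 -113.76  109.  ]
 [ 627.85 -114.38  109.  ]
 [ 626.98 -140.45  109.  ]]
bezel [[ 617.68 -127.01  111.  ]]
[[ 573.44 -218.43  105.  ]
 [ 710.31 -229.04  105.  ]] -4.433261784772979
[[579.75 -27.6  105.  ]
 [717.12 -26.94 105.  ]] 0.2728542774465776
[[ 560.01 -222.01  105.  ]
 [ 566.42  -27.45  105.  ]] 88.11192728199892
(200, 160) [ 616.84 -179.57  105.68]
(255, 161) [ 618.1  -144.33  108.88]
(275, 150) [ 611.72 -131.53  108.34]
(280, 135) [ 602.67 -128.12  108.06]
(290, 135) [ 602.68 -122.02  109.99]
-1.9410451007747211
```

Request:
servo_tool(moves="-0.005 0.03 0.03 0 0 -10; -0.015 0.07 0.055 0 0 -20; -0.025 0.12 0.06 0 0 -30; -0.035 0.17 0.06 0 0 -40; -0.045 0.22 0.06 0 0 -50; -0.055 0.27 0.06 0 0 -60; -0.065 0.32 0.06 0 0 -70; -0.075 0.36 0.06 0 0 -80", hand=100)

```text
t: 7.28
ee_pos: [590.6, 229.0, 232.4]
orientation: [-1.269, 1.108, -1.109]
ft_force: [0.4, -0.3, -0.1]
width: 53.0
```

Request:
servo_tool(moves="-0.01 0.02 -0.01 0 0 -10; -0.015 0.035 -0.02 0 0 -19.6; -0.015 0.035 -0.03 0 0 -19.6; -0.015 0.035 -0.03 0 0 -19.6; -0.015 0.035 -0.03 0 0 -19.6")

```text
t: 7.9
ee_pos: [577.1, 261.7, 202.0]
orientation: [-1.107, 1.355, -1.355]
ft_force: [-0.1, 0.8, -0.8]
width: 53.5
```

Run:
```python
from h import *
o,w=snap("wrist","4");print(o["t"],o["ee_pos"],o["orientation"],o["qpos"],o["width"],o["qvel"].round(3))
cv2.imwrite("pics/wrist4.png",w["pixels"][:,:,::-1])
M=R.from_rotvec(o["orientation"]).as_matrix();print(np.degrees(np.arctan2(M[1,0],M[0,0])))
```

```text
7.9 [577.06838463 261.70306219 202.0191    ] [-1.10727173  1.35506905 -1.3554354 ] [ 4.07031649e-01  4.80321548e-01  1.63939836e+00 -1.24796401e-04
  1.02148317e+00  6.07556151e-01] 53.47611657116241 [-0.001  0.001 -0.004  0.001 -0.     0.011]
-101.48547418730521
```

View pics/wrist4.png

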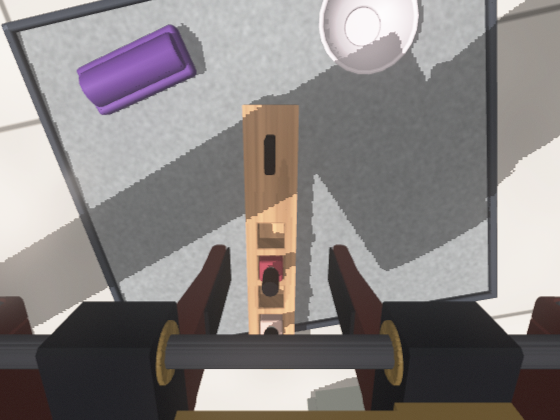

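Run:
```python
from h import *
o,w=load("wrist4");np.set_printoptions(suppress=True,precision=2)
crop(w,"wR",225,95,315,185,7)
h=cv2.cvtColor(w["pixels"],cv2.COLOR_RGB2HSV)
m=cv2.inRange(h,(0,0,0),(180,255,60));k=np.zeros_like(m);k[125:185,250:290]=m[125:185,250:290]
cnt,_=cv2.findContours(k,0,1);c=max(cnt,key=cv2.contourArea);r=cv2.minAreaRect(c);print(r,cv2.boundingRect(c))
P=cloud(w,o);v,u=np.nonzero(k);q=P[v,u];q=q[q[:,2]>72];print(len(q),q.min(0),q.max(0),q.mean(0))
for z in (79,60):print(z,onz(w,r[0],z,o))
E=cv2.inRange(h,(8,60,60),(25,255,255))
for row in (112,128,185,205):
    x=np.nonzero(E[row,200:340])[0]+200;p=onz(w,[(x.min()-.5,row),(x.max()+.5,row)],41,o);print(row,x.min(),x.max(),p,p.mean(0))
```

```text
((269.0, 154.5), (39.0, 10.0), 90.0) (264, 135, 11, 40)
375 [572.42 291.53  72.19] [594.88 345.79 345.34] [579.19 306.86  80.95]
79 [[578.88 307.26  79.  ]]
60 [[577.74 304.51  60.  ]]
112 242 298 [[560.51 343.44  41.  ]
 [610.05 333.42  41.  ]] [585.28 338.43  41.  ]
128 243 297 [[558.17 329.79  41.  ]
 [606.66 319.98  41.  ]] [582.42 324.89  41.  ]
185 245 296 [[547.83 278.1   41.  ]
 [596.16 268.31  41.  ]] [571.99 273.2   41.  ]
205 245 296 [[543.27 258.74  41.  ]
 [592.53 248.77  41.  ]] [567.9  253.75  41.  ]
```

View pics/wR.png

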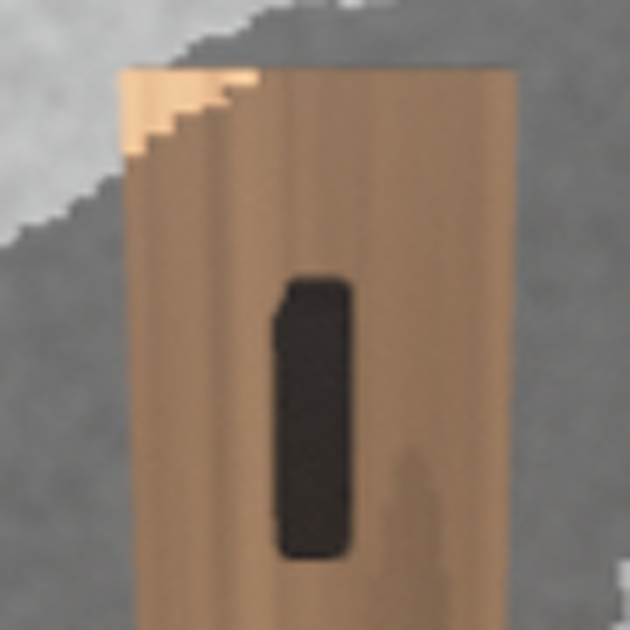

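Request:
servo_tool(moves="0.001 0.02 -0.02 0 0 0; 0.001 0.043 -0.04 0 0 0; 0.001 0.043 -0.07 0 0 0; 0.001 0.043 -0.1 0 0 0; 0.001 0.043 -0.12 0 0 0; 0.001 0.043 -0.136 0 0 0; 0.001 0.043 -0.136 0 0 0; 0.001 0.043 -0.136 0 0 0")

```text
t: 8.95
ee_pos: [578.3, 305.8, 66.4]
orientation: [-1.106, 1.356, -1.356]
ft_force: [-0.0, -0.8, 0.8]
width: 53.4
```

Run:
```python
from h import *
o,w=snap("wrist","5");print(o["t"],o["ee_pos"],o["orientation"],o["ft_force"],o["width"],o["qvel"].round(3))
cv2.imwrite("pics/wrist5.png",w["pixels"][:,:,::-1])
```

```text
8.95 [578.32848973 305.76289654  66.42498604] [-1.1056897   1.35554471 -1.35600913] [-0.01490268 -0.81388314  0.75118679] 53.422541360295675 [ 0.    -0.011 -0.002 -0.001  0.002  0.   ]
```

View pics/wrist5.png

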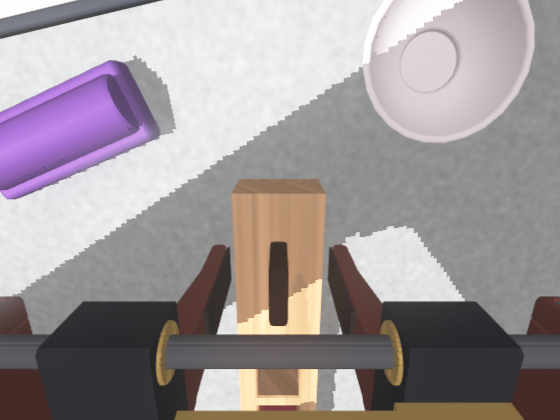

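Request:
servo_tool(moves="0 0 0 0 0 0; 0 0 0 0 0 0; 0 0 0 0 0 0; 0 0 0 0 0 0; 0 0 0 0 0 0; 0 0 0 0 0 0", hand=255)

```text
t: 9.75
ee_pos: [577.7, 305.5, 65.7]
orientation: [-1.107, 1.356, -1.356]
ft_force: [0.1, -0.1, 1.0]
width: 8.6
```

Request:
servo_tool(moves="0 0 0.01 0 0 0; 0 0 0.03 0 0 0; 0 0 0.07 0 0 0; 0 0 0.11 0 0 0; 0 0 0.14 0 0 0; 0.005 -0.03 0.14 0 0 10; 0.01 -0.07 0.14 0 0 20; 0.02 -0.12 0.14 0 0 30")

```text
t: 10.75
ee_pos: [597.9, 185.1, 207.6]
orientation: [-1.345, 0.962, -0.964]
ft_force: [0.1, 0.1, -0.9]
width: 8.6
```

Request:
servo_tool(moves="0.01 -0.05 0 0 0 10; 0.02 -0.1 0 0 0 20; 0.03 -0.15 0 0 0 30; 0.035 -0.2 0 0 0 40; 0.045 -0.25 0 0 0 50; 0.05 -0.29 -0.01 0 0 60; 0.05 -0.312 -0.02 0 0 69.7; 0.05 -0.312 -0.03 0 0 69.7")

```text
t: 11.75
ee_pos: [648.0, -128.1, 176.8]
orientation: [-1.571, 0.027, -0.029]
ft_force: [0.6, 0.3, 0.3]
width: 9.0
```

Request:
servo_tool(moves="0 0 0 0 0 0; 0 0 0 0 0 0; 0 0 0 0 0 0")

```text
t: 12.12
ee_pos: [648.0, -125.6, 176.3]
orientation: [-1.571, 0.024, -0.026]
ft_force: [0.8, 0.6, -0.4]
width: 9.0
```

Run:
```python
from h import *
o,w=snap("wrist","6");print(o["t"],o["ee_pos"],o["orientation"],o["ft_force"],o["width"],o["qvel"].round(3))
M=R.from_rotvec(o["orientation"]).as_matrix();print(np.degrees(np.arctan2(M[1,0],M[0,0])),M)
cv2.imwrite("pics/wrist6.png",w["pixels"][:,:,::-1]);crop(w,"wL",220,80,350,290,4)
o,s=snap("side","6");crop(s,"sD",230,100,350,220,6)
```

```text
12.125 [ 648.03195114 -125.6346393   176.34406118] [-1.57078237  0.02428263 -0.02555668] [ 0.75057814  0.55119641 -0.37787371] 9.034044484342456 [-0.004  0.001  0.001 -0.    -0.001 -0.005]
-1.8178989324727486 [[ 9.99496369e-01  8.08876737e-04  3.17230935e-02]
 [-3.17229882e-02 -1.42642656e-04  9.99496689e-01]
 [ 8.12994687e-04 -9.99999663e-01 -1.16910830e-04]]
```

View pics/wrist6.png

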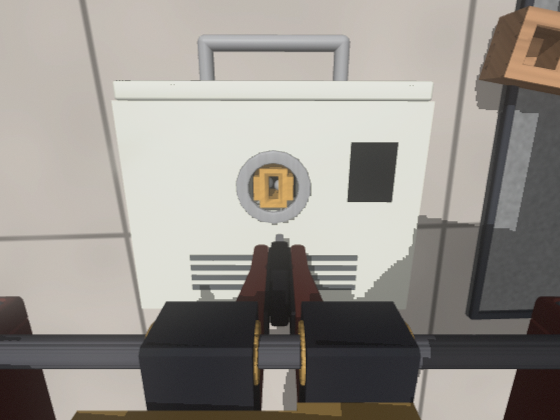

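View pics/sD.png

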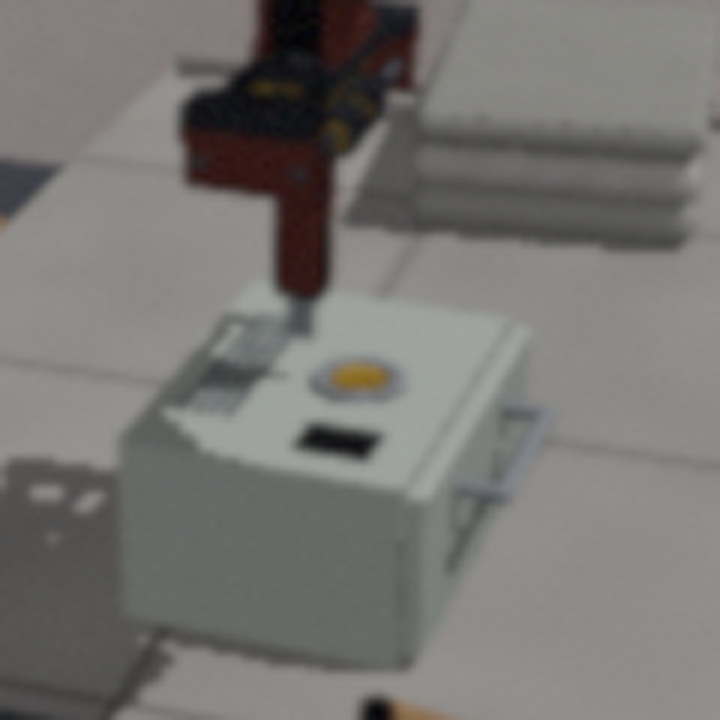

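View pics/wL.png

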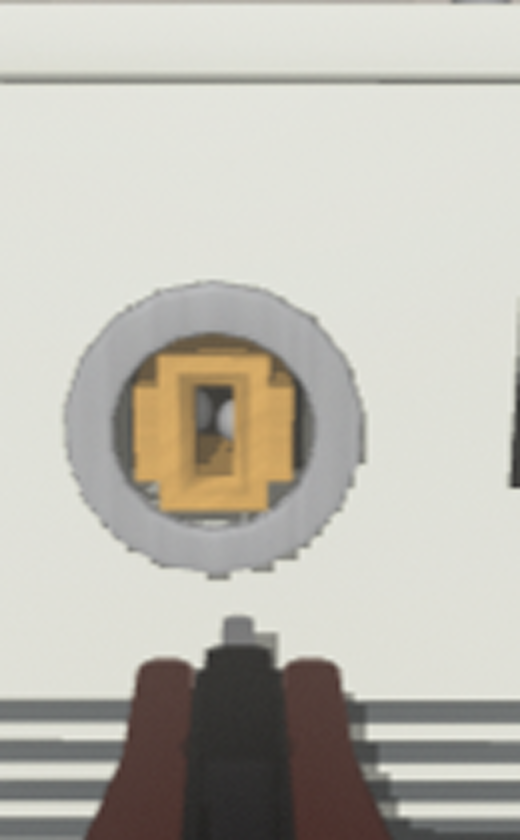

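Run:
```python
from h import *
o,w=load("wrist6");np.set_printoptions(suppress=True,precision=2)
g=lambda x,y:((x+.5)/4-.5+220,(y+.5)/4-.5+80)
T=np.array(w["T_tool_cam"]);F=f(w)
def toolpt(uv,y):
    d=np.array([(uv[0]-w["cx"])/F,-(uv[1]-w["cy"])/F,-1]);d=T[:3,:3]@d;c=T[:3,3];t=(y-c[1])/d[1];return c+t*d
def pt(p):
    q=T[:3,:3].T@(np.array(p)-T[:3,3]);u=w["cx"]+F*q[0]/-q[2];v=w["cy"]-F*q[1]/-q[2];return ((u-220+.5)*4-.5,(v-80+.5)*4-.5)
zk=49
for nm,p in dict(tip_c=(0,zk,0),tip_l=(-7,zk-3,-2.5),tip_r=(-7,zk-3,2.5),sh=(-12,zk-24,4.5),bowlow=(-15,zk-28,4.5),bowtop=(-15,zk-62,4.5),bowtopL=(-15,zk-62,-4.5),ftip=(-10,19,4.5)).items(): print(nm,np.round(pt(p),1))
y=o["ee_pos"][2]-109
print("keyway tool",toolpt(g(214.5,431),y),toolpt(g(214,431),y))
print("tip edge tool",toolpt(g(239,616),zk-2),toolpt(g(224,640),zk-10),toolpt(g(254,640),zk-10))
```

```text
tip_c [227.9 639.4]
tip_l [211.5 605.4]
tip_r [243.9 605.4]
sh [259.3 628.9]
bowlow [259.9 619.9]
bowtop [265.1 739.4]
bowtopL [183.1 739.4]
ftip [259.9 660.2]
keyway tool [-29.23  67.34  -2.27] [-29.23  67.34  -2.35]
tip edge tool [-4.82 47.    1.75] [-4.25 39.   -0.51] [-4.25 39.    3.98]
```

Run:
```python
from h import *
o,w=load("wrist6");crop(w,"wM",250,222,310,282,12)
```

```text
(no output)
```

View pics/wM.png

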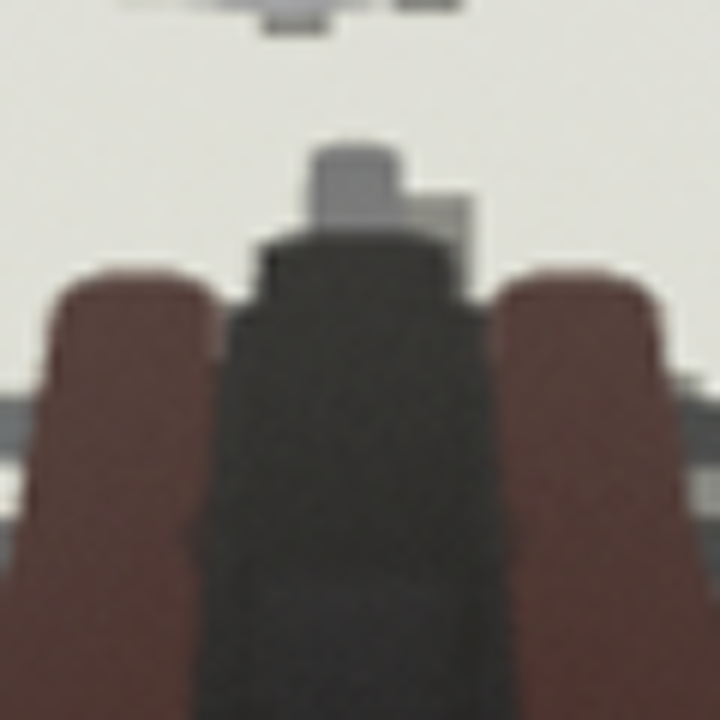

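Request:
servo_tool(moves="-0.01 -0.001 0 0 0 0; -0.025 -0.003 0 0 0 0; -0.0315 -0.003 -0.004 0 0 0; -0.0315 -0.003 -0.01 0 0 0; -0.0315 -0.003 -0.012 0 0 0; -0.0315 -0.003 -0.012 0 0 0; -0.0315 -0.003 -0.012 0 0 0")

```text
t: 13.1
ee_pos: [616.5, -129.5, 163.6]
orientation: [-1.571, 0.025, -0.025]
ft_force: [-0.0, -0.4, -1.0]
width: 8.8
```

Run:
```python
from h import *
o,w=snap("wrist","7");print(o["t"],o["ee_pos"],o["orientation"],o["ft_force"],o["width"],o["qvel"].round(3))
crop(w,"wN",220,180,340,280,6)
```

```text
13.1 [ 616.47386202 -129.50344098  163.63677285] [-1.57069259  0.0250093  -0.02521672] [-0.00615053 -0.37869386 -0.98352392] 8.830284266006062 [-0.001 -0.005 -0.     0.    -0.001  0.001]
```

View pics/wN.png

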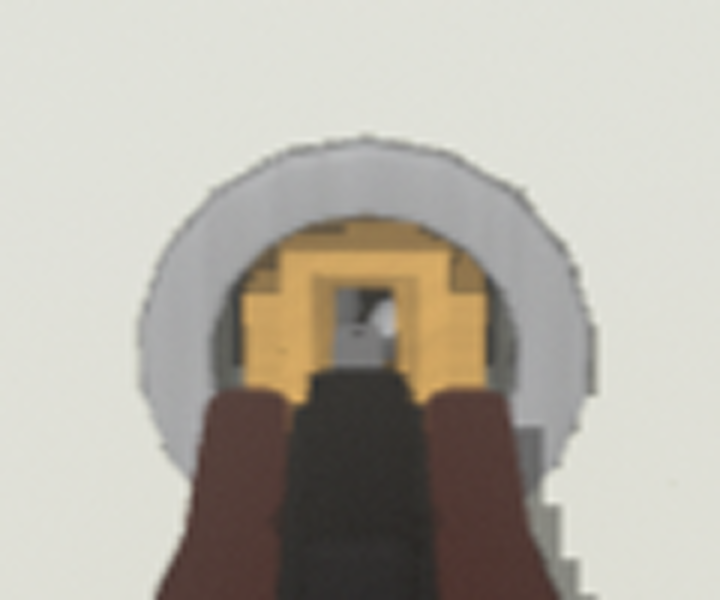

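Request:
servo_tool(moves="0.0005 0.0007 0 0 0 0; 0.0005 0.0007 -0.003 0 0 0; 0.0005 0.0007 -0.006 0 0 0; 0.0005 0.0007 -0.009 0 0 0; 0.0005 0.0007 -0.011 0 0 0; 0.0005 0.0007 -0.011 0 0 0")

```text
t: 13.9
ee_pos: [616.5, -128.8, 152.4]
orientation: [-1.571, 0.026, -0.025]
ft_force: [1.0, 0.2, 0.2]
width: 8.7
```

Request:
servo_tool(moves="0 0 -0.002 0 0 0; 0 0 -0.004 0 0 0; 0 0 -0.006 0 0 0; 0 0 -0.006 0 0 0")

```text
t: 14.4
ee_pos: [617.0, -129.3, 146.7]
orientation: [-1.571, 0.025, -0.026]
ft_force: [1.1, -4.7, 0.3]
width: 8.9
```

Request:
servo_tool(moves="0 0.0003 -0.002 0 0 1; 0 0 -0.004 0 0 -1; 0 0.0003 -0.006 0 0 1; 0 0 -0.007 0 0 -1; 0 0 -0.007 0 0 0")

```text
t: 15.02
ee_pos: [616.8, -128.3, 139.5]
orientation: [-1.57, 0.025, -0.025]
ft_force: [0.9, 0.1, 0.9]
width: 8.9
```

Request:
servo_tool(moves="0 0 -0.002 0 0 1; 0 0 -0.004 0 0 -1; 0 0 -0.005 0 0 1; 0 0 -0.005 0 0 0")

```text
t: 15.52
ee_pos: [616.4, -128.5, 134.2]
orientation: [-1.57, 0.026, -0.025]
ft_force: [-0.8, 3.4, 0.3]
width: 9.0
```

Request:
servo_tool(moves="0 0 -0.001 0 0 1; 0 0 -0.002 0 0 -1; 0 0 -0.003 0 0 0; 0 0 -0.003 0 0 0")

```text
t: 16.02
ee_pos: [616.5, -128.5, 133.5]
orientation: [-1.57, 0.025, -0.024]
ft_force: [-4.9, 3.6, 17.1]
width: 9.2
```

Run:
```python
from h import *
o,w=snap("wrist","8");print(o["t"],o["ee_pos"],o["ft_force"],o["moment"],o["width"],o["qpos"].round(2))
crop(w,"wO",220,180,340,280,6)
```

```text
16.025 [ 616.53697579 -128.5465141   133.45339053] [-4.90856175  3.59382661 17.10058645] [0.94363589 1.02676992 0.01282372] 9.182721510608584 [-0.22  0.56  1.69  0.    0.89 -1.76]
```

View pics/wO.png

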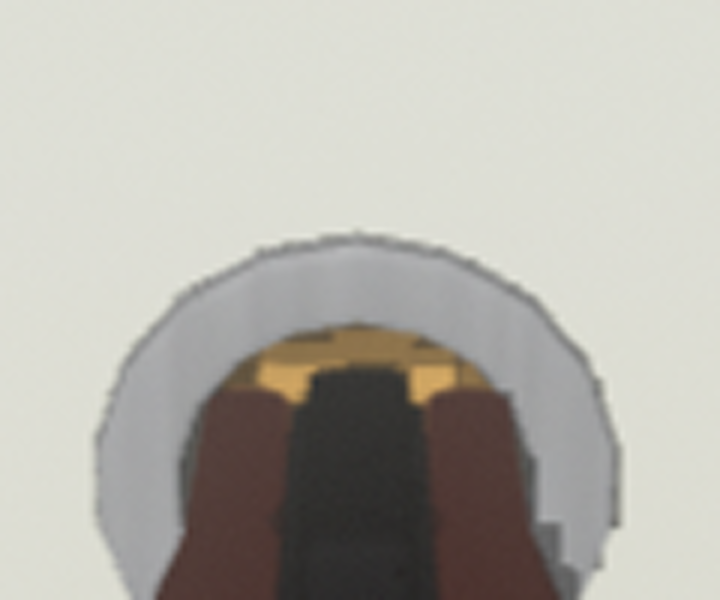

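Request:
servo_tool(moves="0 0.0003 0.0005 0 0 -8; 0.0001 0.0006 0.0005 0 0 -16; 0.0002 0.0009 0.0005 0 0 -24; 0.0004 0.0012 0.0005 0 0 -32; 0.0005 0.0014 0.0005 0 0 -40")

```text
t: 16.7
ee_pos: [617.4, -127.6, 133.5]
orientation: [-1.494, 0.574, -0.575]
ft_force: [-3.7, 2.3, 11.9]
width: 8.8
```

Run:
```python
from h import *
from workcell import ctrl
o=ctrl.get_obs();M=R.from_rotvec(o["orientation"]).as_matrix();print(o["t"],o["ee_pos"],o["ft_force"],o["moment"],o["width"],np.degrees(np.arctan2(M[1,0],M[0,0])))
```

```text
16.7 [ 617.38098375 -127.55867182  133.52204746] [-3.68318888  2.30223685 11.91318196] [0.38466443 0.54970238 0.04646873] 8.827397817785387 -42.05157722612229
```

Request:
servo_tool(moves="0.0002 0.0002 0 0 0 -8; 0.0005 0.0003 0 0 0 -16; 0.0008 0.0005 0 0 0 -24; 0.001 0.0006 0 0 0 -32; 0.0013 0.0007 0 0 0 -40; 0.0015 0.0008 0 0 0 -48; 0.0017 0.0008 0 0 0 -54; 0.0017 0.0008 0 0 0 -54")

```text
t: 17.7
ee_pos: [618.8, -127.2, 133.5]
orientation: [-1.16, 1.284, -1.285]
ft_force: [-4.6, 0.9, 12.4]
width: 9.0
```

```bash
cat > st.py <<'E'
from h import *
from workcell import ctrl
o=ctrl.get_obs();M=R.from_rotvec(o["orientation"]).as_matrix();print(o["t"],o["ee_pos"].round(2),o["ft_force"].round(2),o["moment"].round(3),o["width"],np.degrees(np.arctan2(M[1,0],M[0,0])))
E
python3 st.py
```

```text
17.7 [ 618.8  -127.23  133.49] [-4.58  0.88 12.37] [-0.083  0.893  0.107] 8.99628320485842 -95.85350079411722
```

Request:
servo_tool(moves="0 0 0 0 0 -2; 0 0 0 0 0 -4; 0 0 0 0 0 -4")

```text
t: 18.08
ee_pos: [618.9, -127.2, 133.5]
orientation: [-1.124, 1.333, -1.335]
ft_force: [-4.2, 0.4, 12.7]
width: 9.2
```

```bash
python3 st.py
```

```text
18.075 [ 618.88 -127.24  133.51] [-4.22  0.37 12.66] [-0.05   0.83   0.116] 9.166755068662315 -99.80275771897402
```

Run:
```python
from h import *
o,w=snap("wrist","9");crop(w,"wP",200,170,360,290,5)
o,t=snap("top","9");crop(t,"tP",380,150,450,220,9)
```

```text
(no output)
```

View pics/wP.png

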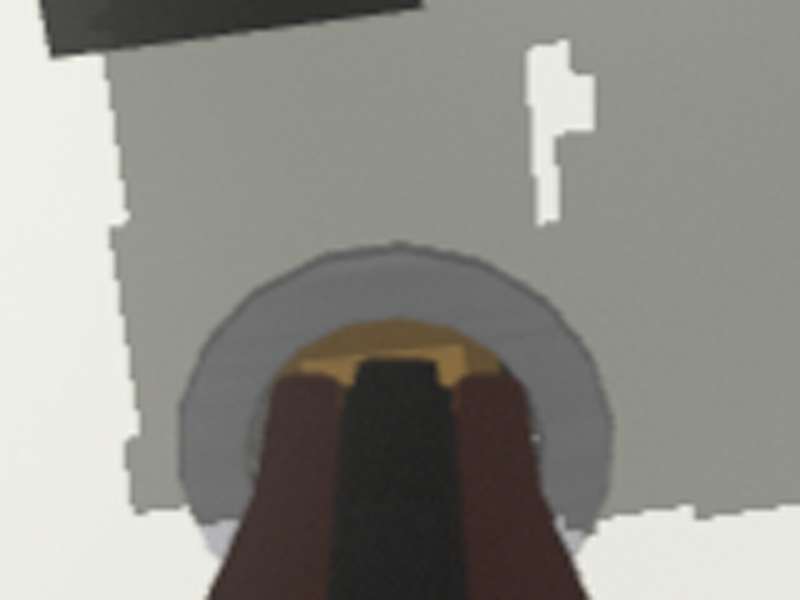

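View pics/tP.png

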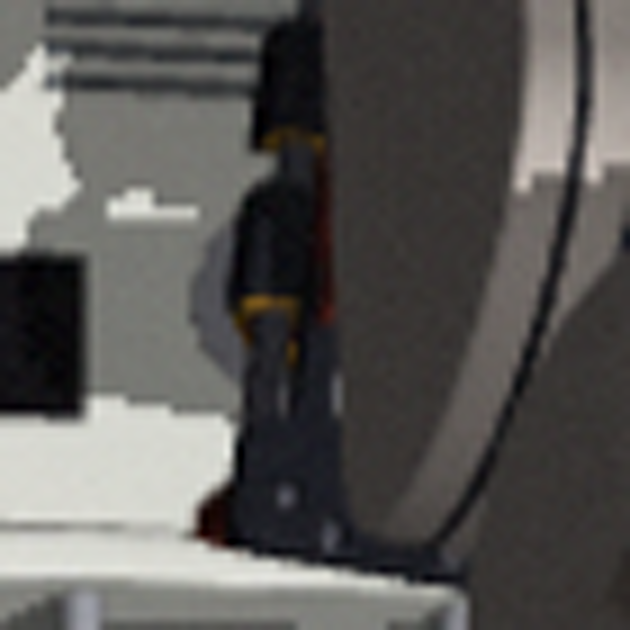

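Request:
servo_tool(moves="0 0 0 0 0 -1; 0 0 0 0 0 -2; 0 0 0 0 0 -2; 0 0 0 0 0 -2")

```text
t: 18.68
ee_pos: [618.9, -127.2, 133.5]
orientation: [-1.105, 1.358, -1.36]
ft_force: [-3.7, 0.6, 11.6]
width: 9.0
```

```bash
python3 st.py;  python3 - <<'E'
from h import *
o,w=snap("wrist","10");crop(w,"wQ",200,170,360,290,5)
cv2.imwrite("pics/wrist10.png",w["pixels"][:,:,::-1])
o,w=snap("side","10");cv2.imwrite("pics/side10.png",w["pixels"][:,:,::-1])
E
```

```text
18.675 [ 618.88 -127.22  133.5 ] [-3.66  0.62 11.59] [-0.041  0.779  0.092] 9.01862113766969 -101.78165795605838
```

View pics/wQ.png

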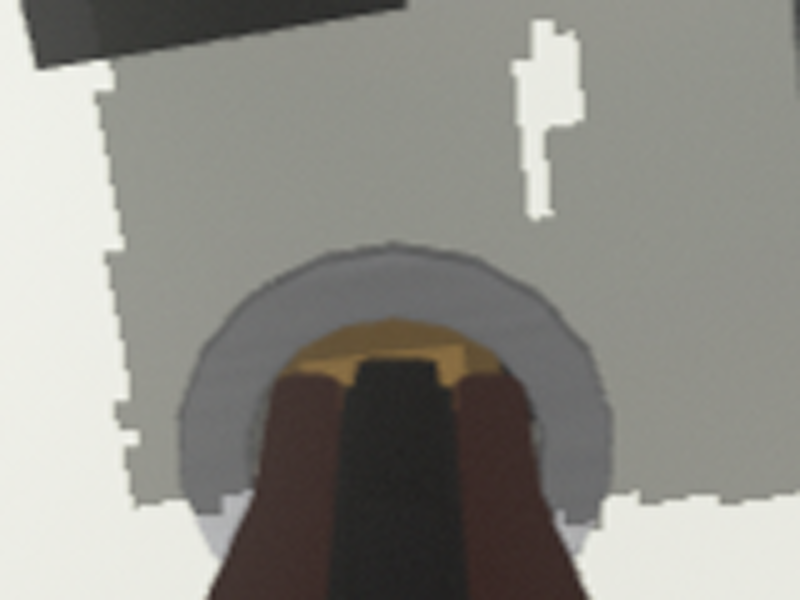

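View pics/side10.png

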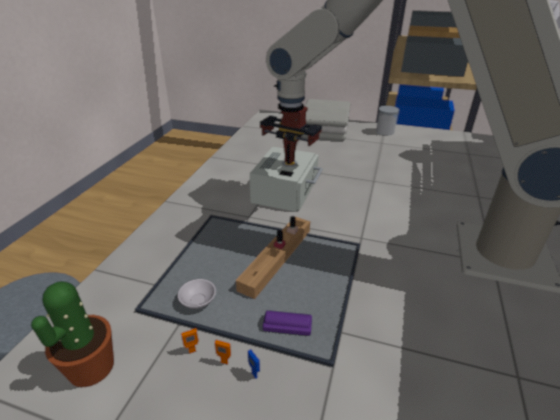

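Request:
servo_tool(moves="0 0 0 0 0 -1; 0 0 0 0 0 -2; 0 0 0 0 0 -2; 0 0 0 0 0 -2")

```text
t: 19.27
ee_pos: [618.9, -127.1, 133.5]
orientation: [-1.086, 1.383, -1.385]
ft_force: [-4.3, 1.6, 12.5]
width: 8.9
```

```bash
python3 st.py
```

```text
19.275 [ 618.86 -127.14  133.51] [-4.34  1.56 12.45] [-0.022  0.832  0.109] 8.873258861919966 -103.77026526429047
```

Run:
```python
from h import *
snap("wrist","11")
for n in ("wrist9","wrist10","wrist11"):
    o,w=load(n)
    px=w["pixels"].astype(float)
    br=px[:,:,0]-px[:,:,2]
    # bright gold top edge: strongest vertical gradient per column, cols 262..290, rows 236..247
    pts=[]
    g=cv2.GaussianBlur(br,(1,3),0)
    for u in list(range(262,271))+list(range(288,293)):
        col=br[234:250,u];d=np.diff(col);pts.append((u,[int(x) for x in col]))
    if n=="wrist11": 
        for p in pts: print(p)
crop(w,"wS",250,225,310,255,12)
```

```text
(262, [0, 0, 0, -1, 7, 35, 44, 43, 48, 62, 46, 24, 18, 18, 18, 18])
(263, [0, 0, -1, 4, 25, 40, 43, 42, 51, 61, 46, 23, 17, 18, 17, 17])
(264, [-1, -2, -1, 13, 37, 44, 44, 44, 54, 63, 51, 26, 17, 17, 18, 18])
(265, [-1, 0, 7, 25, 40, 44, 43, 44, 56, 65, 61, 31, 17, 19, 18, 19])
(266, [-1, 0, 24, 40, 45, 44, 43, 43, 60, 65, 67, 40, 20, 18, 18, 18])
(267, [0, 6, 34, 44, 45, 44, 44, 43, 62, 65, 67, 56, 35, 24, 23, 23])
(268, [-1, 18, 39, 43, 43, 44, 45, 46, 62, 66, 66, 65, 53, 29, 22, 19])
(269, [0, 21, 41, 44, 44, 44, 46, 52, 64, 67, 66, 65, 61, 24, 8, 3])
(270, [-1, 28, 43, 45, 46, 45, 44, 54, 59, 60, 55, 51, 44, 15, 3, 2])
(288, [4, 32, 45, 46, 46, 64, 68, 68, 69, 69, 69, 61, 51, 18, 1, 2])
(289, [0, 19, 42, 46, 49, 65, 69, 69, 70, 69, 69, 68, 68, 28, 3, 2])
(290, [-1, 5, 33, 46, 53, 66, 68, 70, 70, 68, 68, 68, 60, 33, 18, 16])
(291, [-1, -1, 19, 40, 50, 61, 64, 66, 68, 68, 68, 61, 41, 28, 25, 27])
(292, [-1, -1, 5, 32, 42, 50, 51, 54, 59, 60, 60, 42, 23, 18, 20, 18])
```

View pics/wS.png

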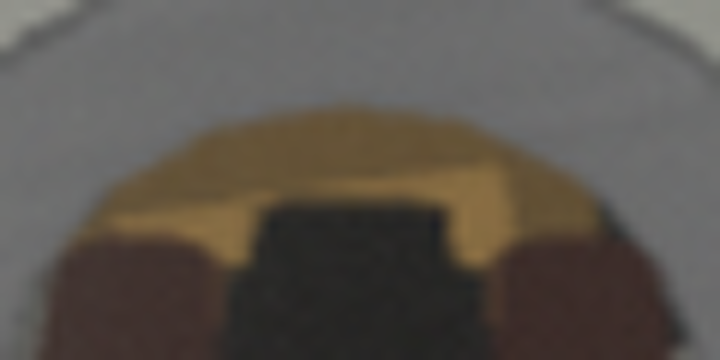

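Run:
```python
from h import *
def edge(n,cols,r0,r1,lo=45,hi=65):
    o,w=load(n);px=w["pixels"].astype(float);br=px[:,:,0]-px[:,:,2];P=[]
    for u in cols:
        c=br[r0:r1,u];th=.5*(np.median(c[(c>35)&(c<50)]) if ((c>35)&(c<50)).any() else 44)+.5*np.percentile(c,90)
        i=np.nonzero((c[:-1]<th)&(c[1:]>=th))[0]
        if len(i): i=i[0];P.append((u,r0+i+(th-c[i])/(c[i+1]-c[i])))
    P=np.array(P);q=onz(w,P,109,o);l=cv2.fitLine(q[:,:2].astype(np.float32),cv2.DIST_HUBER,0,.01,.01).ravel()
    M=R.from_rotvec(o["orientation"]).as_matrix();ty=np.degrees(np.arctan2(M[1,0],M[0,0]))
    print(n,len(P),"plug edge angle mod 90",(np.degrees(np.arctan2(l[1],l[0]))+45)%90-45,"tool",ty)
for n in ("wrist9","wrist10","wrist11"): edge(n,list(range(266,271))+list(range(287,291)),236,247)
for n in ("wrist3",):
    o,w=load(n);px=w["pixels"].astype(float);br=px[:,:,0]-px[:,:,2];print(br[136:146,275].astype(int),br[136:146,290].astype(int))
```

```text
wrist9 9 plug edge angle mod 90 -3.145729 tool -99.80275771897402
wrist10 9 plug edge angle mod 90 -4.856243 tool -101.78165795605838
wrist11 9 plug edge angle mod 90 -5.238018 tool -103.77026526429047
[  6  28  35  36  36  75 102 105 105 106] [  6  28  36  37  60  82 102 107 107 107]
```

```bash
python3 st.py; python3 -c "
from workcell import ctrl
print(ctrl.close_job())"
```

```text
19.325 [ 618.88 -127.15  133.54] [-3.59  1.46 13.07] [0.041 0.779 0.175] 8.628091890435094 -103.77557126837517
the job is handed in; nothing more can be done
None
```

The job is done and handed in at about 19.3 s. The drawer is shut, and the gripper still holds the key fully in and turned about a quarter turn clockwise.

- **Drawer:** I pushed it by the handle until it stopped moving and the force rose to about 18 N. The side view then showed the front panel closed against the box.
- **Key in:** I took the black key from the rack and worked it past both pins with small wiggles. It stopped at TCP height 133.5 mm, within 0.3 mm of the height expected for the shoulder on the lock's mouth. It stayed at that height under about 12 N of downward push for the rest of the job. The wrist picture showed no slip in the grip.
- **Turn:** The plug's edge in the wrist pictures had turned about 93.5° ± 1°. It barely moved over the last 2° of hand rotation, which fits its stop at 92.8°.
- **Left alone:** The side view late in the turn showed the bottles, dish and finger rest where they were.

Two readings did not quite match:

- **Hand against plug:** The hand turned about 102°, some 8° more than the plug. The stated 0.1 rad of play accounts for about 6° of that.
- **Twist at the stop:** The twist reading did not jump clearly at the stop. It was 0.09–0.12 Nm through the last turning steps and 0.175 Nm just before I handed in.

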